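Hang the rinsed filter bowl on the drying post

TASK

The work lamp's head stands over the drying post. Swing the lamp's arm aside by about a quarter turn, to either side, so that it stays there well clear of the post; then take the rinsed metal filter bowl from its cradle, turn it mouth down over the post and lower it gently, without dropping it, until its rim rests flat on the stand's plate. Let go of it and leave the tin and the small white bottle where they stand.

Things in the scene. Friction and masses are not known exactly. Their poses are not given: they have to be found in the camera images.
- bowl: pale aluminium filter bowl, a cup 110 mm long: body 56 mm outside, 50 mm inside diameter, 105 mm deep; closed end with a black stub (16 mm across, 12 mm long); collar of 66 mm diameter, 12 mm long, round the mouth; about 0.16 kg. Starts lying level in the cradle. Origin: on its axis, 55 mm from mouth and closed end. Its +y axis runs along the bowl and points out of the mouth
- bowl_mouth (a point): centre of the bowl's mouth, in the plane of the rim
- cradle: low fixed rest: a dark foot 70 x 84 x 10 mm with two black V-shaped supports (63 mm wide, up to 40 mm high, each 10 mm thick along y, centred 32 mm either side of the middle) on which the bowl lies along the cradle's y axis, its axis 50 mm above the bench. Origin: centre of its underside
- stand: fixed drying stand: round aluminium plate, 140 mm diameter, top 12 mm above the bench, with one upright grey post in its middle, 34 mm diameter, narrowing to a blunt tip (18 mm) over its last 14 mm, tip 98 mm above the bench. Origin: centre of the plate's underside, z up
- post_foot (a point): middle of the post at the plate's top surface, where the centre of the bowl's mouth belongs
- post_tip (a point): top of the post
- lamp_arm (a joint): turn of the lamp's swing arm about its upright pillar, rad, -1.9 to 1.9; near 0 the arm points about towards the robot, over the post; positive swings the head counter-clockwise seen from above (to the robot's right). Stiff: moves with about 3 N at the head and stays where left
- lamp: the lamp's fixed foot, 90 mm diameter, and pillar, 18 mm diameter, behind the post. Origin: centre of its underside
- lamp_hinge (a point): hinge axis of the swing arm at the pillar's top, 206 mm above the bench; the hub round it is 28 mm across and rises to 30 mm above this point. The arm is a 12 mm rod, its centre 18 mm above this point
- lamp_head (a point): centre of the lamp head, 170 mm from the hinge axis: a grey disc of 80 mm diameter, whose upright rim reaches from 16 mm below to 6 mm above this point, with a conical top up to 24 mm above it
- tin_can: bystander: closed white tin, 70 mm diameter, 102 mm high. Origin: centre of its underside
- pill_bottle: bystander: white screw-cap bottle, 40 mm diameter, 80 mm high. Origin: centre of its underside
Things that resemble listed ones, but are neither listed nor needed, are in the scene too. What is shaped like the bowl but pink is not meant.

How it is judged (in metres and radians):
On the way:
1. the lamp head is swung clear of the post and stays there, the bowl still lying on its cradle (horizontal distance between lamp_head and post_tip above 0.15 m and velocity of joint lamp_arm between -0.1 and 0.1 rad/s and distance of bowl from where it was at the start of the episode below 0.03 m), for 0.2 s.
At the end, for the whole second after the job is handed in: The bowl stands mouth down over the post, at rest: centre of the mouth within 14 mm of the post's axis, rim within 5 mm of the plate, upright within 0.1 rad; the lamp head's centre is still more than 0.15 m from the post (horizontally) (horizontal distance between bowl_mouth and post_foot below 0.014 m and z of bowl_mouth in the frame of stand below 0.017 m and angle between bowl's own y axis and vertical above 3.04 rad and horizontal distance between lamp_head and post_tip above 0.15 m and linear speed of bowl below 0.02 m/s); the robot touches nothing.
It fails at once if the bowl is dropped down the post (faster than 0.7 m/s over it) instead of lowered (linear speed of bowl above 0.7 m/s and horizontal distance between bowl_mouth and post_foot below 0.03 m and z of bowl_mouth in the frame of stand below 0.1 m).
It fails at once if the tin or the small bottle is moved by more than 30 mm (distance of any of tin_can, pill_bottle from where it was at the start of the episode above 0.03 m).
It also fails if it takes over 64 s, if anything falls off the work surface, if the arm or the gripper's body presses on something with over 40 N, if the wrist force passes 120 N, or if a joint passes its speed limit or range.

ROBOT

A 6-joint arm with a two-finger parallel gripper is mounted at the origin on a cart in front of the work surface, level with it; the furniture and walls round the work are solid. World frame = base frame: x ahead of the robot, y to its left, z up, the work surface at z = 0. Lengths are in mm, angles in rad, forces in N, time in s.
With the tool pointing down it reaches from about 350 to 875 mm from the base axis. Payload 4.2 kg.
Tool frame: the origin (TCP) lies between the finger pads; the fingertips stand 8 mm ahead of it and the grasp point (between the pads) lies 11 mm behind it; z points along the fingers, y is the line along which they close (so a half turn about z gives the same grasp; the last joint's range is limited). The gripper opens to 85 mm and grips with 20 to 120 N. Pads are 22 mm wide; open, the fingers measure 114 mm over their backs; the gripper's body (76 mm by 85 mm) begins 54 mm behind the grasp point. The pads swing forward as they close: fully open they stand 13 mm farther back than shut.
Start: joints at [1.586, 0.385, 0.008, 0, -1.194, -0.259], TCP at [150.838, 606.504, 239.312] pointing down, gripper open.
Joint ranges: [-3.14, 3.14], [-1.21, 2.06], [-1.07, 1.41], [-3.16, 2.05], [-2.99, -0.16], [-3.1, 3.1]. Speed limits (rad/s): [2.79, 2.79, 3.14, 3.14, 3.14, 3.14].

INTERFACE

Orientations are given as a unit quaternion [x, y, z, w].
In Python, from bench import read_state, get_image, camera_params, job_done gives the robot as it stands.
- The arm moves only by the tool drive_tool, never from a script. Its argument "moves" is a list that holds one entry, the list of rows, each a list of 7 numbers: the shift along the tool's x, y, z in m, then the turn, a rotation vector about the tool's x, y, z in rad, then the closure in counts, from 0 (fully open) to 255 (shut). A call has 1 to 8 rows; each row shifts and turns the commanded pose from where the row before left it, along the tool's axes as they then stand; what a row does not reach is not made up. A row lasts 1/12 s, in which the tool goes at most 41.7 mm and 7.16 degrees, less where a joint would pass 70% of its speed; a pose out of reach is approached as far as the arm can. A call is refused whole if a number of a shift passes 0.0417 or a number of a turn 0.125, either way. A call with a gripper value outside its range is refused whole. The fingers move at their own pace and stop on an object; the grip force is fixed at half the most. Time passes only in rows, so rows that do not move let the fingers close. It gives the time, the measured TCP pose, the force and the opening at its end, in the units of the state.
- read_state(): the state, without advancing time (a new reading comes with each control period).
- get_image(name): name is "side" or "top"; returns the picture (420x560x3 uint8, blue, green, red); there is no depth.
- camera_params(name): a dict with "mtx" (3x3 intrinsics, pixels), "extrinsics" (4x4, takes a point from camera to world coordinates). Camera axes: x right, y up, looking along -z (the intrinsics and any distortion apply to the point x, -y, -z); pixel columns grow to the right and rows downward; lengths in mm; the calibration is good to about 2 mm. A picture is of the moment at which its call begins. camera_params takes no time and is no camera call.
- job_done(): hands the job in, once; it reports no verdict.
The state is a dict: "clock": time; "joints": joint angles; "joint_vel": joint speeds; "joint_efforts": joint torques, N m; "position": TCP position; "ee_rot": TCP orientation; "contact_force": force on the tool from outside, world axes, zero at the start; "wrist_torque": the same for the moment, N m; "gripper_width": finger opening in mm.
Only numpy, scipy, OpenCV 4.12 (cv2) and the standard library are available. Lean on these libraries where they do the work, as an engineer would, in place of code of your own. Each camera call takes 0.05 s, during which the arm holds its last target. There are 200 camera calls.

## Working session

There is one attempt and no reset: what is moved stays moved. The work goes in short steps, Python scripts to look and compute and a tool call to move; the robot and the scene stay as the last step left them, time stands still between calls to the robot, and variables do not carry over. Pictures are saved under pics/ and viewed, on a budget of 10 in all, crops included, one or two more only if the job needs it, and the job is handed in when it is done.

Besides the shell and the picture viewer there is one more tool, called as name(argument=value, ...) on one line, values as JSON. drive_tool: Moves the arm, as the interface text tells. Its arguments: {"type":"object","properties":{"moves":{"type":"array"}},"required":["moves"]}

```bash
mkdir -p pics; ls
python3 - <<'E'
from bench import *
import cv2
for n in("top","side"):
    cv2.imwrite(f"pics/{n}0.png",get_image(n)); p=camera_params(n); print(n,p)
print(read_state())
E
```

```text
pics
top {'mtx': array([[517.5700817 ,   0.        , 288.77125402],
       [  0.        , 517.5700817 , 202.58314563],
       [  0.        ,   0.        ,   1.        ]]), 'extrinsics': array([[ 2.23202068e-02,  9.90702143e-01, -1.34205335e-01,
         3.83038079e+02],
       [-9.99480534e-01,  2.52337692e-02,  2.00479146e-02,
         6.60524029e-01],
       [ 2.32480184e-02,  1.33688146e-01,  9.90750730e-01,
         1.34592936e+03],
       [ 0.00000000e+00,  0.00000000e+00,  0.00000000e+00,
         1.00000000e+00]])}
side {'mtx': array([[405.18113375,   0.        , 279.63123661],
       [  0.        , 405.18113375, 206.49708878],
       [  0.        ,   0.        ,   1.        ]]), 'extrinsics': array([[-8.11668734e-01,  3.83531573e-01, -4.40564863e-01,
         1.17563515e+02],
       [-5.83730895e-01, -5.60043562e-01,  5.87885577e-01,
         5.83007076e+02],
       [-2.12628349e-02,  7.34339663e-01,  6.78449077e-01,
         8.27646296e+02],
       [ 0.00000000e+00,  0.00000000e+00,  0.00000000e+00,
         1.00000000e+00]])}
{'clock': 0.1, 'joints': array([ 1.58559224e+00,  3.85481770e-01,  6.72650837e-03, -3.65919305e-04,
       -1.19396648e+00, -2.58591853e-01]), 'joint_vel': array([-0.00079748, -0.00176017,  0.00339046,  0.00169338, -0.00099618,
        0.0008395 ]), 'joint_efforts': array([-8.93215001e-04, -3.93321884e+01,  1.88928992e+01,  4.19800177e+00,
       -2.59951696e-03,  8.51341984e-07]), 'position': array([150.75150748, 606.02809812, 238.32583322]), 'ee_rot': array([ 9.92570955e-01, -1.21663239e-01, -3.72843799e-05,  9.76901287e-04]), 'contact_force': array([-0.86887875,  0.04880039, -0.05487679]), 'wrist_torque': array([0.04425811, 0.03449061, 0.05681543]), 'gripper_width': 85.53160160935954}
```

View pics/top0.png

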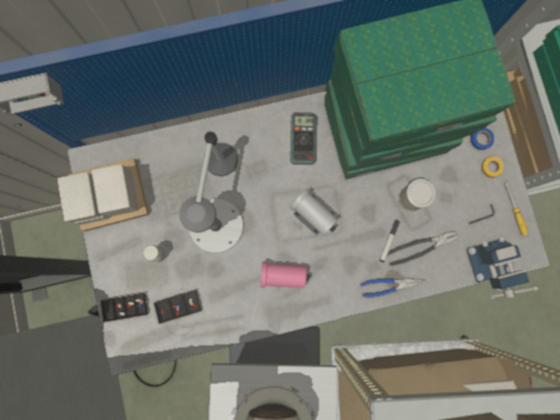

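View pics/side0.png

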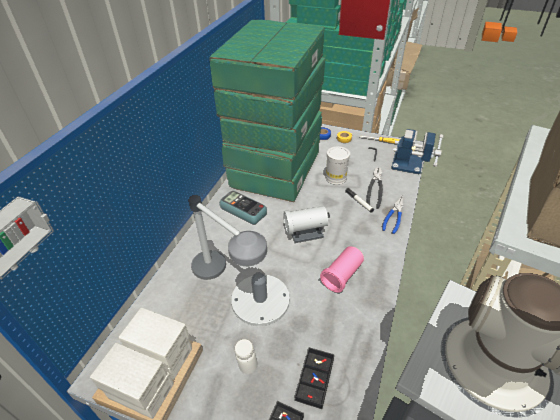

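Top view: lamp head at (199,212), hinge (211,138), plate (216,228), bowl (316,212), pink decoy (284,275), tin (420,194), bottle (153,254). Side view: bowl (307,222), plate (261,299), post tip (260,280), head (248,246). Next I need close-ups of the bowl and the lamp area.

```bash
cat > h.py <<'E'
import numpy as np, cv2
from bench import *
def ray(n,u,v):
    p=camera_params(n);K=p["mtx"];E=p["extrinsics"]
    d=np.array([(u-K[0,2])/K[0,0],-(v-K[1,2])/K[1,1],-1.]);return E[:3,3],E[:3,:3]@d
def at(n,u,v,z):
    o,d=ray(n,u,v);return (o+d*(z-o[2])/d[2]).round(1)
def tri(a,b):
    (o,d),(q,e)=ray("top",*a),ray("side",*b)
    s=np.linalg.lstsq(np.c_[d,-e],q-o,rcond=None)[0]
    x,y=o+d*s[0],q+e*s[1];return ((x+y)/2).round(1),np.linalg.norm(x-y).round(1)
def proj(n,P):
    p=camera_params(n);K=p["mtx"];E=p["extrinsics"]
    c=E[:3,:3].T@(np.array(P,float)-E[:3,3]);return (K[0,0]*c[0]/-c[2]+K[0,2]).round(1),(-K[1,1]*c[1]/-c[2]+K[1,2]).round(1)
def pose():
    s=read_state();return s
E
python3 - <<'E'
from h import *
t=cv2.imread("pics/top0.png");s=cv2.imread("pics/side0.png")
a=cv2.resize(t[115:265,170:370],None,fx=4,fy=4,interpolation=cv2.INTER_CUBIC)[:, :]
b=cv2.resize(s[180:330,180:380],None,fx=4,fy=4,interpolation=cv2.INTER_CUBIC)
cv2.imwrite("pics/ct.png",a);cv2.imwrite("pics/cs.png",b)
print("hinge",tri((211,138),(197,202)),"head",tri((199,211),(248,246)),"tip z98",at("side",260,279,98))
print("plate",at("top",216,228,12),at("side",261,299,12))
print("bowl",tri((316,212),(307,220)),"tin",at("top",421,192,102),"bot",at("top",152,253,80),"pink",at("top",284,275,33))
print("boxes", tri((478,25),(310,28)),tri((344,50),(213,67)),tri((512,108),(325,28)))
E
```

```text
hinge (array([673.7, 152.5, 223.1]), np.float64(4.0)) head (array([511.9, 174.9, 199.5]), np.float64(5.9)) tip z98 [488.6 168.6  98. ]
plate [492.9 159.6  12. ] [494.3 164.9  12. ]
bowl (array([535.9, -96.3,  40.7]), np.float64(3.5)) tin [ 585.9 -347.5  102. ] bot [422.9 303.5  80. ] pink [377. -18.  33.]
boxes (array([ 788.5, -382.4,  441.7]), np.float64(120.3)) (array([ 819.5, -112. ,  400.4]), np.float64(21.5)) (array([ 697.4, -427.6,  426.7]), np.float64(4.5))
```

View pics/ct.png

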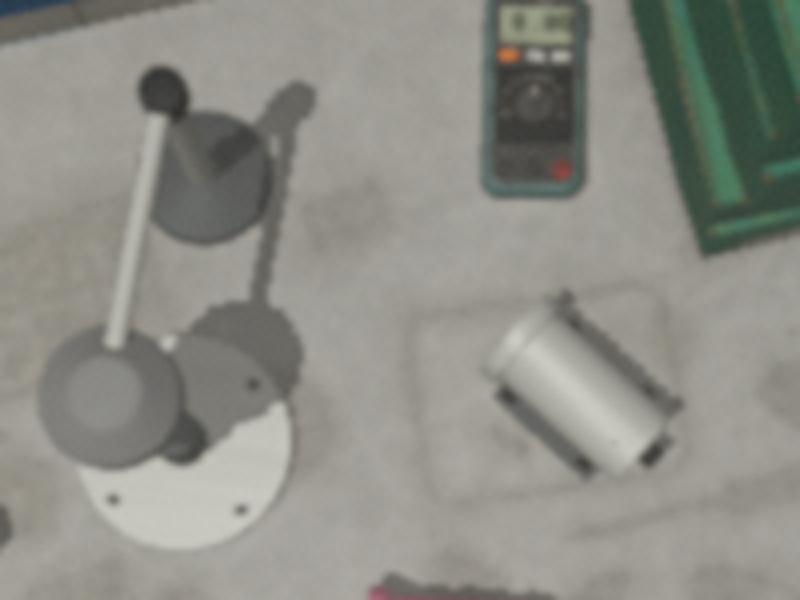

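View pics/cs.png

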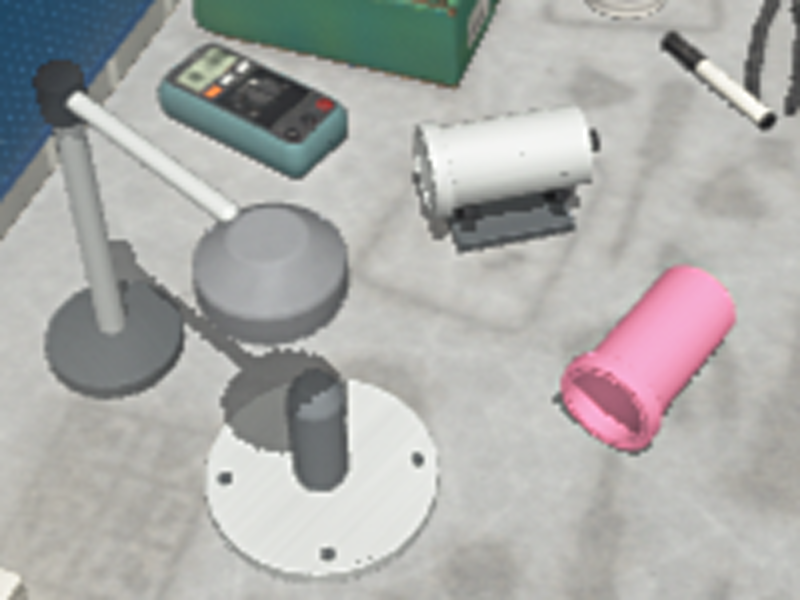

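Bowl mouth points to the far left (top px ~(301,198), closed end with stub ~(329,226)). The lamp arm is nearly straight towards the robot. I'll push the head to the right with closed fingers, coming from the left. First call: set out from the start pose.

drive_tool(moves=[[[0.0335,0.0195,0,0,0,0,255],[0.0335,0.0195,0,0,0,0,255],[0.0335,0.0195,0,0,0,0,255],[0.0335,0.0195,0,0,0,0,255],[0.0335,0.0195,0,0,0,0,255],[0.0335,0.0195,0,0,0,0,255],[0.0335,0.0195,0,0,0,0,255],[0.0335,0.0195,0,0,0,0,255]]])

```text
clock: 0.77
position: [374.1, 388.7, 239.1]
ee_rot: [0.993, -0.121, -0.0, 0.0]
contact_force: [0.3, -0.8, 0.1]
gripper_width: -0.6
```

Run:
```python
from h import *
s=read_state();print(s["joints"].round(3),s["position"].round(1),s["ee_rot"].round(3))
t=lambda x,y:(x/4+170,y/4+115)
q=lambda x,y:(x/4+180,y/4+180)
print("head206",at("top",*t(112,397),206),at("side",*q(270,268),206))
print("plate",at("top",*t(184,440),12),at("side",*q(322,477),12))
print("posttip",tri(t(187,442),q(318,378)))
print("hub top 236",at("top",*t(162,90),236),at("side",*q(60,78),236))
print("mouth",at("top",*t(524,333),50),"closed",at("top",*t(638,445),50))
print("side mouth c",at("side",*q(428,170),50),"closed",at("side",*q(592,145),50))
print("boxcorner",at("top",*t(708,255),0))
# bowl mask in top image: bright low-saturation pixels
```

```text
[ 1.105  0.24  -0.202 -0.    -1.129  0.222] [374.1 388.7 239.1] [ 0.993 -0.121 -0.     0.   ]
head206 [506.4 177.4 206. ] [504.2 180.6 206. ]
plate [500.7 159.9  12. ] [494.8 166.2  12. ]
posttip (array([497.2, 151.7,  88.8]), np.float64(10.4))
hub top 236 [673.1 153.1 236. ] [669.3 157.5 236. ]
mouth [570.4 -56.3  50. ] closed [ 501.1 -129.4   50. ]
side mouth c [568.7 -50.2  50. ] closed [ 489.8 -133.9   50. ]
boxcorner [ 633.  -179.3    0. ]
```

drive_tool(moves=[[[0.0343,0.019,0.0088,0,0,0,255],[0.0343,0.019,0.0088,0,0,0,255],[0.0343,0.019,0.0088,0,0,0,255],[0.0343,0.019,0.0088,0,0,0,255],[0.0343,0.019,0.0088,0,0,0,255],[-0.0043,0.0144,0,0,0,0,255],[-0.0031,0.0147,0,0,0,0,255],[-0.0019,0.0149,0,0,0,0,255]]])

```text
clock: 1.43
position: [497.8, 216.0, 194.4]
ee_rot: [0.992, -0.122, 0.0, -0.001]
contact_force: [2.0, 2.5, -1.7]
gripper_width: -0.2
```

Run:
```python
from h import *
s=read_state();p=s["position"];print(s["joints"].round(3),p.round(1),s["contact_force"].round(1))
d=p[:2]-np.array([671,155]);th=np.degrees(np.arctan2(d[1],d[0]));r=np.hypot(*d);print(r,th)
for k in range(16):
    a=th+4.74*(k+.5);print([round(.015*np.cos(np.radians(a+104)),4),round(.015*np.cos(np.radians(a+194)),4)])
cv2.imwrite("pics/t1.png",get_image("top")[100:300,120:400])
```

```text
[ 7.080e-01  2.830e-01 -2.630e-01 -1.000e-03 -1.024e+00  6.180e-01] [497.8 216.  194.4] [ 2.   2.5 -1.7]
183.6540930140245 160.58485144732805
[np.float64(-0.0008), np.float64(0.015)]
[np.float64(0.0004), np.float64(0.015)]
[np.float64(0.0017), np.float64(0.0149)]
[np.float64(0.0029), np.float64(0.0147)]
[np.float64(0.0041), np.float64(0.0144)]
[np.float64(0.0053), np.float64(0.014)]
[np.float64(0.0064), np.float64(0.0136)]
[np.float64(0.0075), np.float64(0.013)]
[np.float64(0.0086), np.float64(0.0123)]
[np.float64(0.0096), np.float64(0.0116)]
[np.float64(0.0105), np.float64(0.0107)]
[np.float64(0.0113), np.float64(0.0098)]
[np.float64(0.0121), np.float64(0.0089)]
[np.float64(0.0128), np.float64(0.0078)]
[np.float64(0.0134), np.float64(0.0067)]
[np.float64(0.0139), np.float64(0.0056)]
```

View pics/t1.png

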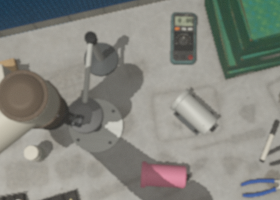

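The fingers (crop ~(70,120)) are touching the left of the head (crop ~(85,115)), which has already started turning (about 4 N). I continue the arc.

drive_tool(moves=[[[-0.0008,0.015,0,0,0,0,255],[0.0004,0.015,0,0,0,0,255],[0.0017,0.0149,0,0,0,0,255],[0.0029,0.0147,0,0,0,0,255],[0.0041,0.0144,0,0,0,0,255],[0.0053,0.014,0,0,0,0,255],[0.0064,0.0136,0,0,0,0,255],[0.0075,0.013,0,0,0,0,255]]])

```text
clock: 2.15
position: [495.4, 97.1, 195.3]
ee_rot: [0.993, -0.122, -0.001, 0.0]
contact_force: [-0.7, 2.8, 0.6]
gripper_width: 0.0
```

drive_tool(moves=[[[0.0086,0.0123,0,0,0,0,255],[0.0096,0.0116,0,0,0,0,255],[0.0105,0.0107,0,0,0,0,255],[0.0113,0.0098,0,0,0,0,255],[0.0121,0.0089,0,0,0,0,255],[0.0128,0.0078,0,0,0,0,255],[0.0134,0.0067,0,0,0,0,255],[0.01,0.004,0,0,0,0,255]]])

```text
clock: 2.82
position: [563.1, 5.5, 194.7]
ee_rot: [0.992, -0.122, -0.002, 0.001]
contact_force: [-3.5, 1.7, 0.4]
gripper_width: 0.1
```

Run:
```python
from h import *
s=read_state();p=s["position"];print(s["joints"].round(3),p.round(1),s["contact_force"].round(1))
i=get_image("top")[100:300,120:400];cv2.imwrite("pics/t2.png",cv2.resize(i,None,fx=2,fy=2))
```

```text
[ 2.970e-01  3.190e-01 -2.090e-01 -1.000e-03 -1.048e+00  1.029e+00] [563.1   5.5 194.7] [-3.5  1.7  0.4]
```

View pics/t2.png

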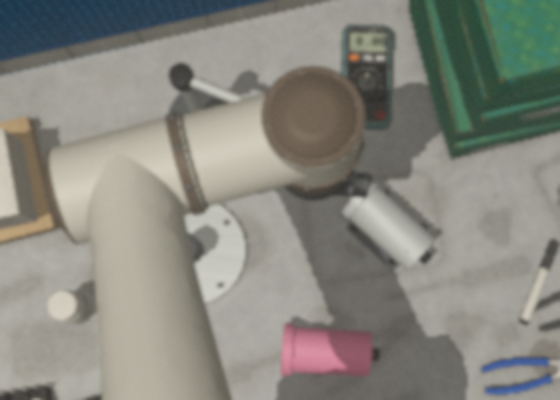

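Lamp head is now well to the right (arm rod from crop (180,75) towards (310,115)), the force is steady at ~4 N and the post is clear. Next I fit the arm's kinematics from the joint readings to plan the tilted grasp and the mouth-down placing.

```bash
cat > kin.py <<'E'
import numpy as np
from scipy.optimize import least_squares
from scipy.spatial.transform import Rotation as R
L2,L3,Z0,T,A1,SG=559.,441.,245.,361.,-16.,1
D=159.5
def fk(q,full=False):
    Ry=lambda a:R.from_euler('y',a).as_matrix();Rx=lambda a:R.from_euler('x',a).as_matrix()
    A=R.from_euler('z',q[0]).as_matrix()
    e=A@np.array([A1+L2*np.sin(q[1]),0,Z0+L2*np.cos(q[1])])
    F=A@Ry(q[1]-q[2]); w=e+F[:,0]*L3
    G=F@Rx(SG*q[3])@Ry(-q[4]); w2=w-G[:,1]*D; p=w2+G[:,0]*T
    G=G@Rx(q[5]*SG6+OFF)   # tool: x_g -> z_tool
    M=np.c_[-G[:,2],-G[:,1],G[:,0]] # cols x,y,z of tool
    M=np.c_[np.cross(M[:,1],M[:,2]),M[:,1],M[:,2]]
    return (e,w,w2,p,M) if full else (p,M)
SG6=1;OFF=0.
LO=np.array([-3.14,-1.21,-1.07,-3.16,-2.99,-3.1]);HI=np.array([3.14,2.06,1.41,2.05,-.16,3.1])
def ik(p,M,q0):
    def f(q):
        a,B=fk(q);return np.r_[(a-p)/100,(B-M).ravel()]
    s=least_squares(f,np.clip(q0,LO+.01,HI-.01),bounds=(LO,HI));return s.x,np.sqrt((s.fun**2).sum())
E
python3 - <<'E'
import kin,numpy as np
from kin import *
J=np.array([[1.5856,.3855,.0067,0,-1.194,-.2586],[1.105,.24,-.202,0,-1.129,.222],[.708,.283,-.263,-.001,-1.024,.618],[.297,.319,-.209,-.001,-1.048,1.029]])
P=np.array([[150.75,606,238.3],[374.1,388.7,239.1],[497.8,216,194.4],[563.1,5.5,194.7]])
def f(v):
    kin.L2,kin.L3,kin.A1,zz,kin.D=v;kin.Z0=kin.T+zz
    return np.concatenate([fk(q)[0]-p for q,p in zip(J,P)])
s=least_squares(f,[559,441,-16,-116,159.5]);print(s.x.round(1),s.fun.round(1))
print(fk(J[3])[1].round(3),"\nactual",R.from_quat([.9925,-.122,-.002,.001]).as_matrix().round(3))
E
```

```text
[ 5.668e+02  4.217e+02 -4.000e-01 -1.311e+02  1.595e+02] [-0.2  0.1 -0.1 -0.1  0.2  0.   0.1 -0.1 -0.  -0.1 -0.3  0.1]
[[ 0.744 -0.668 -0.005]
 [-0.668 -0.744 -0.002]
 [-0.002  0.005 -1.   ]] 
actual [[ 0.97  -0.242 -0.004]
 [-0.242 -0.97  -0.001]
 [-0.004  0.002 -1.   ]]
```

```bash
sed -i 's/^L2,.*/L2,L3,T,A1,SG=566.8,421.7,370.,-.4,1;Z0=T-131.1/; s/^SG6=1;OFF=0./SG6=-1;OFF=np.pi\/2/' kin.py
cat >> kin.py <<'E'
def frame(az,pit,xup):
    """tool z at azimuth az, pit below horizontal; xup=+1: tool x leans upward, -1 downward"""
    h=np.array([np.cos(az),np.sin(az),0]);u=np.array([0,0,1.])
    z=np.cos(pit)*h-np.sin(pit)*u; x=xup*(np.sin(pit)*h+np.cos(pit)*u)
    return np.c_[x,np.cross(z,x),z]
def tcp(g,M): return np.array(g)+11*M[:,2]
E
python3 - <<'E'
import kin
from kin import *
q0=np.array([.297,.319,-.209,0,-1.048,1.029]);print(fk(q0)[1].round(2))
rad=np.radians
rng=np.random.default_rng(0)
def best(p,M):
    out=[]
    for k in range(14):
        st=q0+rng.normal(0,[.4,.3,.3,1,.6,1.5])
        q,e=ik(p,M,st)
        if e<1e-3 and not any(np.abs(q-o).max()<.05 for o in out): out.append(q)
    return out
for xu in(1,-1):
    M=frame(rad(47),rad(60),xu)
    for q in best(tcp([526,-99,50],M),M):
        F=fk(q,True);print("PICK",xu,q.round(2),[F[i].round(0) for i in range(3)])
for az in(0,20,45,70,90,130):
  for xu in(1,-1):
    M=frame(rad(az),rad(30),xu)
    for q in best(tcp([497,163,77],M),M):
        F=fk(q,True);print("PLACE",az,xu,q.round(2),[F[i].round(0) for i in range(1,3)])
E
```

```text
[[ 0.97 -0.24 -0.  ]
 [-0.24 -0.97 -0.  ]
 [-0.    0.   -1.  ]]
PICK -1 [-0.28  0.45 -0.37  0.81 -0.66  0.16] [array([239., -69., 748.]), array([ 515., -148.,  440.]), array([ 404., -230.,  361.])]
PLACE 45 1 [-0.36  0.61 -0.71  1.85 -0.96 -1.85] [array([ 401., -150.,  294.]), array([277., -57., 257.])]
PLACE 45 -1 [-0.36  0.61 -0.71  1.85 -0.96  1.3 ] [array([ 401., -150.,  294.]), array([277., -57., 257.])]
PLACE 70 1 [-0.24  0.62 -0.41  1.37 -1.07 -2.18] [array([ 529., -131.,  336.]), array([ 391., -129.,  257.])]
PLACE 70 -1 [-0.24  0.62 -0.41  1.37 -1.07  0.96] [array([ 529., -131.,  336.]), array([ 391., -129.,  257.])]
PLACE 90 1 [-0.15  0.69 -0.2   1.12 -1.26 -2.28] [array([618., -96., 346.]), array([ 497., -148.,  257.])]
PLACE 90 -1 [-0.15  0.69 -0.2   1.12 -1.26  0.86] [array([618., -96., 346.]), array([ 497., -148.,  257.])]
PLACE 130 1 [ 0.06  0.87  0.19  0.77 -1.66 -2.25] [array([760.,  43., 343.]), array([697., -75., 257.])]
PLACE 130 -1 [ 0.06  0.87  0.19  0.77 -1.66  0.89] [array([760.,  43., 343.]), array([697., -75., 256.])]
```

```bash
cat > plan.py <<'E'
from kin import *
from bench import read_state
import json
def now():
    s=read_state();return s["position"],R.from_quat(s["ee_rot"]).as_matrix(),s["joints"]
def rows(wps,grip,chunk=8,check=True):
    """wps: list of (pos or None, M or None, nrows)"""
    p,M,q=now();out=[]
    print("at",p.round(1),"q",q.round(2))
    for P,N,n in wps:
        P=p if P is None else np.array(P,float);N=M if N is None else N
        rv=R.from_matrix(M.T@N).as_rotvec()/n;dp=(P-p)/n
        print("leg: mm/row %.1f deg/row %.2f"%(np.linalg.norm(dp),np.degrees(np.linalg.norm(rv))))
        for k in range(n):
            d=M.T@dp/1000;out.append([round(float(v),4) for v in [*d,*rv]]+[grip]);M=M@R.from_rotvec(rv).as_matrix();p=p+dp
            if check and k%4==3 or k==n-1: q,e=ik(p,M,q);print("  q",q.round(2),"err %.3f"%e)
    for i in range(0,len(out),chunk):print(json.dumps([out[i:i+chunk]]).replace("0.0,","0,"))
E
python3 - <<'E'
from plan import *
rad=np.radians
M=frame(rad(47),rad(60),-1);g=tcp([526,-99,50],M)
rows([([520,15,235],None,2),([470,-130,240],M,18),(g-100*M[:,2],M,4)],0)
E
```

```text
at [564.9   5.  194.7] q [ 0.3   0.32 -0.21  0.   -1.05  1.03]
leg: mm/row 30.6 deg/row 0.00
  q [ 0.34  0.21 -0.25 -0.   -1.11  0.98] err 0.000
leg: mm/row 8.5 deg/row 6.74
  q [ 0.18  0.21 -0.21  0.15 -1.15  0.76] err 0.000
  q [ 0.01  0.19 -0.2   0.29 -1.15  0.52] err 0.000
  q [-0.15  0.16 -0.22  0.42 -1.13  0.28] err 0.000
  q [-0.28  0.13 -0.27  0.52 -1.07  0.  ] err 0.000
  q [-0.34  0.1  -0.3   0.57 -1.03 -0.14] err 0.000
leg: mm/row 29.0 deg/row 0.00
  q [-0.35  0.29 -0.36  0.68 -0.83  0.04] err 0.000
[[[-0.023, 0.0007, -0.0201, 0, 0, 0, 0], [-0.023, 0.0007, -0.0201, 0, 0, 0, 0], [-0.0007, 0.0085, -0.0003, 0.0303, -0.0178, 0.1122, 0], [0.0002, 0.0085, -0.0005, 0.0303, -0.0178, 0.1122, 0], [0.0012, 0.0084, -0.0008, 0.0303, -0.0178, 0.1122, 0], [0.0021, 0.0082, -0.0011, 0.0303, -0.0178, 0.1122, 0], [0.0029, 0.0079, -0.0013, 0.0303, -0.0178, 0.1122, 0], [0.0038, 0.0075, -0.0016, 0.0303, -0.0178, 0.1122, 0]]]
[[[0.0046, 0.0069, -0.0019, 0.0303, -0.0178, 0.1122, 0], [0.0053, 0.0063, -0.0022, 0.0303, -0.0178, 0.1122, 0], [0.0059, 0.0056, -0.0025, 0.0303, -0.0178, 0.1122, 0], [0.0064, 0.0049, -0.0028, 0.0303, -0.0178, 0.1122, 0], [0.0069, 0.004, -0.003, 0.0303, -0.0178, 0.1122, 0], [0.0072, 0.0031, -0.0033, 0.0303, -0.0178, 0.1122, 0], [0.0075, 0.0022, -0.0035, 0.0303, -0.0178, 0.1122, 0], [0.0076, 0.0012, -0.0037, 0.0303, -0.0178, 0.1122, 0]]]
[[[0.0076, 0.0003, -0.0038, 0.0303, -0.0178, 0.1122, 0], [0.0075, -0.0007, -0.0039, 0.0303, -0.0178, 0.1122, 0], [0.0073, -0.0016, -0.004, 0.0303, -0.0178, 0.1122, 0], [0.007, -0.0026, -0.0041, 0.0303, -0.0178, 0.1122, 0], [0.0106, -0.005, 0.0265, 0, 0, 0, 0], [0.0106, -0.005, 0.0265, 0, 0, 0, 0], [0.0106, -0.005, 0.0265, 0, 0, 0, 0], [0.0106, -0.005, 0.0265, 0, 0, 0, 0]]]
```

drive_tool(moves=[[[-0.023,0.0007,-0.02,0,0,0,255],[-0.023,0.0007,-0.02,0,0,0,255],[-0.0007,0.0085,-0.0003,0.0303,-0.0178,0.1122,255],[0.0002,0.0085,-0.0005,0.0303,-0.0178,0.1122,255],[0.0012,0.0084,-0.0008,0.0303,-0.0178,0.1122,0],[0.0021,0.0082,-0.0011,0.0303,-0.0178,0.1122,0],[0.0029,0.0079,-0.0013,0.0303,-0.0178,0.1122,0],[0.0038,0.0075,-0.0016,0.0303,-0.0178,0.1122,0]]])

```text
clock: 3.53
position: [502.5, -31.9, 237.0]
ee_rot: [0.89, -0.444, -0.041, -0.095]
contact_force: [0.6, -0.9, -1.2]
gripper_width: 48.1
```

drive_tool(moves=[[[0.0046,0.0069,-0.0019,0.0303,-0.0178,0.1122,0],[0.0053,0.0063,-0.0022,0.0303,-0.0178,0.1122,0],[0.0059,0.0056,-0.0025,0.0303,-0.0178,0.1122,0],[0.0064,0.0049,-0.0028,0.0303,-0.0178,0.1122,0],[0.0069,0.004,-0.003,0.0303,-0.0178,0.1122,0],[0.0072,0.0031,-0.0033,0.0303,-0.0178,0.1122,0],[0.0075,0.0022,-0.0035,0.0303,-0.0178,0.1122,0],[0.0076,0.0012,-0.0037,0.0303,-0.0178,0.1122,0]]])

```text
clock: 4.2
position: [480.3, -96.5, 239.0]
ee_rot: [-0.588, 0.779, 0.087, 0.201]
contact_force: [1.0, -0.6, 0.2]
gripper_width: 85.5
```

Run:
```python
from plan import *
from h import *
import kin
p,M,q=now();print(p.round(1),q.round(3))
for SG in(1,-1):
  for T in(330,350,370,390):
    kin.SG=SG;kin.T=T;kin.Z0=T-131.1;a,B=fk(q);print(SG,T,(a-p).round(1),np.abs(B-M).max().round(3))
i=get_image("top");s=get_image("side")
cv2.imwrite("pics/m3.png",np.hstack([i[100:300,120:400],s[150:350,160:440]]));cv2.imwrite("pics/t3.png",i);cv2.imwrite("pics/s3.png",s)
```

```text
[480.3 -96.5 239. ] [-0.143  0.136 -0.233 -0.469 -1.08   0.064]
1 330 [  22.3 -252.6  138.4] 0.841
1 350 [  24.2 -260.9  140.3] 0.841
1 370 [  26.2 -269.3  142.3] 0.841
1 390 [  28.1 -277.6  144.2] 0.841
-1 330 [ 8.4 15.3  3.9] 0.0
-1 350 [12.6 22.8  5.8] 0.0
-1 370 [16.8 30.2  7.8] 0.0
-1 390 [21.  37.6  9.7] 0.0
```

View pics/m3.png

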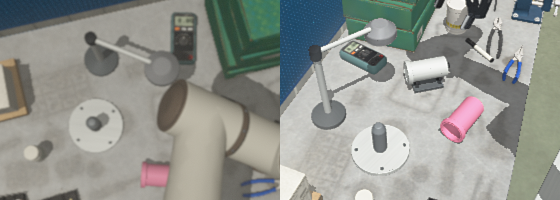

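Lamp arm now points to the right, head at top crop (162,67) → post (95,123) fully free; the bowl still lies in its cradle. j4 sign and tool length are now known (T≈290). I refine the plate and bowl by masks.

```bash
sed -i 's/T,A1,SG=566.8,421.7,370.,-.4,1/T,A1,SG=566.8,421.7,290.,-.4,-1/' kin.py
python3 - <<'E'
from plan import *
from h import *
p,M,q=now();print((fk(q)[0]-p).round(1))
def blob(f,x0,y0,x1,y1,th,seed):
    g=cv2.imread(f);hsv=cv2.cvtColor(g,cv2.COLOR_BGR2HSV)
    m=((hsv[...,2]>th)&(hsv[...,1]<40)).astype(np.uint8);k=np.zeros_like(m);k[y0:y1,x0:x1]=m[y0:y1,x0:x1]
    k=cv2.morphologyEx(k,cv2.MORPH_OPEN,np.ones((3,3)))
    cs=cv2.findContours(k,cv2.RETR_EXTERNAL,cv2.CHAIN_APPROX_NONE)[0]
    return max(cs,key=cv2.contourArea)
for th in(185,195,205):
    for n,f,r in(("top","pics/t3.png",(180,185,255,260)),("side","pics/s3.png",(225,265,300,330))):
        c=blob(f,*r,th,0);e=cv2.fitEllipse(cv2.convexHull(c));print(th,"plate",n,np.round(e[0],1),np.round(e[1],1),at(n,*e[0],12))
for th in(175,185,195):
    c=blob("pics/top0.png",285,185,342,240,th,0);b=cv2.minAreaRect(c);print(th,"bowl top",b,at("top",*b[0],50));
    print([at("top",*x,50)[:2] for x in cv2.boxPoints(b)])
    c=blob("pics/s3.png",278,200,335,245,th,0);b=cv2.minAreaRect(c);print("bowl side",b,at("side",*b[0],60))
# lamp head / hub with grey not needed
E
```

```text
[-0.1  0.4  0.1]
185 plate top [215.1 225.5] [51.6 52.4] [499.2 162.2  12. ]
185 plate side [259.9 294.2] [87.8 98.6] [504.8 155.6  12. ]
195 plate top [215.4 239. ] [22.3 49.3] [464.6 159.9  12. ]
195 plate side [265.3 285.3] [78.9 87.7] [510.  127.3  12. ]Traceback (most recent call last):
  File "<stdin>", line 12, in <module>
  File "<stdin>", line 9, in blob
ValueError: max() iterable argument is empty
```

Run:
```python
from plan import *
rad=np.radians
M=frame(rad(46.5),rad(60),-1);g=tcp([527,-98,50],M)
rows([(g-110*M[:,2],M,9),(g,M,7)],0)
q=None
for az in(30,45,60,75,90):
    N=frame(rad(az),rad(30),1)
    for z in(77,210):
      for s in ([-.36,.61,-.71,-1.85,-.96,-1.85],[-.24,.62,-.41,-1.37,-1.07,-2.18]):
        q,e=ik(tcp([497.5,163.5,z],N),N,np.array(s));F=fk(q,True);print(az,z,q.round(2),round(e,3),[F[i].round(0) for i in range(3)])
```

```text
at [479.6 -97.1 239. ] q [-0.14  0.14 -0.23 -0.47 -1.08  0.07]
leg: mm/row 12.3 deg/row 3.03
  q [-0.2   0.19 -0.29 -0.54 -0.96 -0.  ] err 0.000
  q [-0.25  0.25 -0.33 -0.63 -0.84 -0.06] err 0.000
  q [-0.27  0.27 -0.33 -0.65 -0.82 -0.07] err 0.000
leg: mm/row 15.7 deg/row 0.00
  q [-0.22  0.37 -0.35 -0.72 -0.71 -0.01] err 0.000
  q [-0.19  0.45 -0.34 -0.79 -0.64  0.05] err 0.000
[[[0.008, -0.0014, 0.0092, 0.0137, -0.0076, 0.0506, 0], [0.008, -0.0017, 0.0091, 0.0137, -0.0076, 0.0506, 0], [0.008, -0.002, 0.0091, 0.0137, -0.0076, 0.0506, 0], [0.008, -0.0023, 0.0091, 0.0137, -0.0076, 0.0506, 0], [0.0079, -0.0026, 0.009, 0.0137, -0.0076, 0.0506, 0], [0.0078, -0.0028, 0.009, 0.0137, -0.0076, 0.0506, 0], [0.0078, -0.0031, 0.009, 0.0137, -0.0076, 0.0506, 0], [0.0077, -0.0034, 0.009, 0.0137, -0.0076, 0.0506, 0]]]
[[[0.0075, -0.0036, 0.009, 0.0137, -0.0076, 0.0506, 0], [0, 0, 0.0157, -0, -0, -0, 0], [0, 0, 0.0157, -0, -0, -0, 0], [0, 0, 0.0157, -0, -0, -0, 0], [0, 0, 0.0157, -0, -0, -0, 0], [0, 0, 0.0157, -0, -0, -0, 0], [0, 0, 0.0157, -0, -0, -0, 0], [0, 0, 0.0157, -0, -0, -0, 0]]]
30 77 [-0
[... 1900 characters left out ...]
[517., -17., 475.]), array([435., -70., 350.])]
75 210 [-0.03  0.29 -0.28 -1.21 -1.12 -2.72] 0.0 [array([161.,  -5., 702.]), array([517., -17., 475.]), array([435., -70., 349.])]
90 77 [-0.03  0.6  -0.22 -1.18 -1.22 -2.38] 0.0 [array([321., -11., 626.]), array([607., -20., 317.]), array([497., -78., 217.])]
90 77 [-0.03  0.6  -0.22 -1.18 -1.22 -2.38] 0.0 [array([321., -11., 626.]), array([607., -20., 317.]), array([498., -78., 217.])]
90 210 [-0.01  0.38 -0.16 -1.1  -1.32 -2.66] 0.0 [array([207.,  -3., 686.]), array([571.,  -7., 472.]), array([497., -78., 350.])]
90 210 [-0.01  0.38 -0.16 -1.1  -1.32 -2.66] 0.0 [array([207.,  -3., 686.]), array([571.,  -7., 472.]), array([497., -78., 350.])]
```

drive_tool(moves=[[[0.008,-0.0014,0.0092,0.0137,-0.0076,0.0506,0],[0.008,-0.0017,0.0091,0.0137,-0.0076,0.0506,0],[0.008,-0.002,0.0091,0.0137,-0.0076,0.0506,0],[0.008,-0.0023,0.0091,0.0137,-0.0076,0.0506,0],[0.0079,-0.0026,0.009,0.0137,-0.0076,0.0506,0],[0.0078,-0.0028,0.009,0.0137,-0.0076,0.0506,0],[0.0078,-0.0031,0.009,0.0137,-0.0076,0.0506,0],[0.0077,-0.0034,0.009,0.0137,-0.0076,0.0506,0]]])

```text
clock: 4.97
position: [492.9, -128.3, 146.6]
ee_rot: [-0.407, 0.877, 0.101, 0.234]
contact_force: [0.5, -0.5, 0.8]
gripper_width: 85.6
```

drive_tool(moves=[[[0.0075,-0.0036,0.009,0.0137,-0.0076,0.0506,0],[0,0,0.015,0,0,0,0],[0,0,0.015,0,0,0,0],[0,0,0.01,0,0,0,0],[0,0,0.005,0,0,0,0],[0,0,0,0,0,0,0]]])

```text
clock: 5.47
position: [509.8, -115.3, 95.7]
ee_rot: [-0.383, 0.887, 0.103, 0.237]
contact_force: [0.2, 0.2, -1.0]
gripper_width: 85.5
```

Run:
```python
from plan import *
from h import *
rad=np.radians
M=frame(rad(46.5),rad(60),-1);g=tcp([527,-98,50],M)
p,N,q=now();print(p.round(1),(M.T@(g-p)).round(1),R.from_matrix(N.T@M).as_rotvec().round(3))
s=get_image("side");i=get_image("top")
S=cv2.resize(s[180:280,240:380],None,fx=4,fy=4,interpolation=cv2.INTER_CUBIC)
cv2.imwrite("pics/s4.png",S)
```

```text
[ 509.8 -115.3   95.7] [ 1.7 -0.6 62.8] [ 0.004 -0.     0.004]
```

View pics/s4.png

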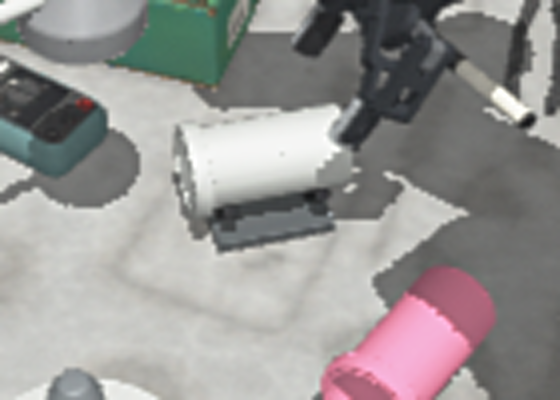

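Fingers straddle the bowl's closed-end side (left tip at crop (345,130), right tip (315,35)), bowl undisturbed at (265,160). Approach the last 63 mm slowly, then close.

drive_tool(moves=[[[0.0005,0,0.011,0,0,0,0],[0.0005,0,0.011,0,0,0,0],[0.0005,0,0.011,0,0,0,0],[0,0,0.01,0,0,0,0],[0,0,0.01,0,0,0,0],[0,0,0.01,0,0,0,0],[0,0,0,0,0,0,0],[0,0,0,0,0,0,0]]])

```text
clock: 6.23
position: [530.6, -93.7, 40.5]
ee_rot: [-0.383, 0.887, 0.103, 0.237]
contact_force: [-0.4, -0.1, -0.4]
gripper_width: 85.3
```

Run:
```python
from plan import *
from h import *
p,N,q=now();print(p.round(1),(p-11*N[:,2]).round(1),read_state()["contact_force"].round(1))
s=get_image("side");i=get_image("top")
S=cv2.resize(s[180:280,240:340],None,fx=4,fy=4,interpolation=cv2.INTER_CUBIC)
I=cv2.resize(i[170:270,265:365],None,fx=4,fy=4,interpolation=cv2.INTER_CUBIC)
cv2.imwrite("pics/s5.png",np.hstack([S,I]))
print(proj("side",p-11*N[:,2]))
```

```text
[530.6 -93.7  40.5] [526.8 -97.7  50. ] [-0.4 -0.1 -0.4]
(np.float64(309.5), np.float64(218.5))
```

View pics/s5.png

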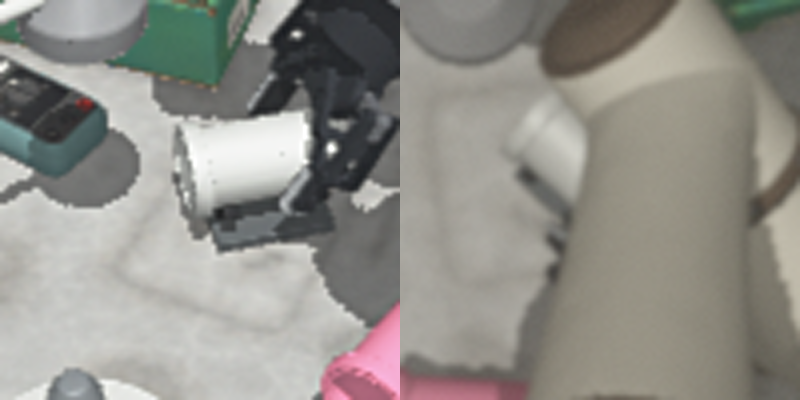

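Grasp point projects to crop (278,154), just behind the bowl's middle, fingers on either side and between the supports. Close and lift.

drive_tool(moves=[[[0,0,0,0,0,0,255],[0,0,0,0,0,0,255],[0,0,0,0,0,0,255],[0,0,0,0,0,0,255],[0,0,0,0,0,0,255],[0,0,0,0,0,0,255]]])

```text
clock: 6.83
position: [531.5, -94.9, 42.5]
ee_rot: [-0.383, 0.886, 0.101, 0.239]
contact_force: [-0.2, -3.5, 6.6]
gripper_width: 54.0
```

Run:
```python
from plan import *
rad=np.radians
p,M,q=now();print(read_state()["gripper_width"],read_state()["contact_force"].round(1))
N=frame(rad(50),rad(30),1)
# intermediate: lift, then turn in the air; final above post with mouth z ~ 125
g=tcp([497.5,163.5,77+130],N)
rows([(p+[-10,0,90],None,6),([440,-60,270],None,4)],255)
q=now()[2]
print("total rot",np.degrees(R.from_matrix(M.T@N).magnitude()))
```

```text
53.968879205955794 [-0.2 -3.5  6.6]
at [531.5 -94.9  42.5] q [-0.19  0.44 -0.34 -0.78 -0.64  0.05]
leg: mm/row 15.1 deg/row 0.00
  q [-0.17  0.33 -0.34 -0.69 -0.72 -0.09] err 0.000
  q [-0.17  0.28 -0.33 -0.65 -0.76 -0.16] err 0.000
leg: mm/row 40.9 deg/row 0.00
  q [-0.07 -0.05 -0.37 -0.49 -0.96 -0.46] err 0.000
[[[-0.0065, 0.0012, -0.0136, 0, 0, 0, 255], [-0.0065, 0.0012, -0.0136, 0, 0, 0, 255], [-0.0065, 0.0012, -0.0136, 0, 0, 0, 255], [-0.0065, 0.0012, -0.0136, 0, 0, 0, 255], [-0.0065, 0.0012, -0.0136, 0, 0, 0, 255], [-0.0065, 0.0012, -0.0136, 0, 0, 0, 255], [-0.0107, 0.0207, -0.0336, 0, 0, 0, 255], [-0.0107, 0.0207, -0.0336, 0, 0, 0, 255]]]
[[[-0.0107, 0.0207, -0.0336, 0, 0, 0, 255], [-0.0107, 0.0207, -0.0336, 0, 0, 0, 255]]]
total rot 177.80328750141368
```

drive_tool(moves=[[[-0.003,0.0006,-0.007,0,0,0,255],[-0.0065,0.0012,-0.0136,0,0,0,255],[-0.0065,0.0012,-0.0136,0,0,0,255],[-0.0065,0.0012,-0.0136,0,0,0,255],[-0.0065,0.0012,-0.0136,0,0,0,255],[-0.008,0.005,-0.02,0,0,0,255],[-0.01,0.02,-0.033,0,0,0,255],[-0.01,0.02,-0.033,0,0,0,255]]])

```text
clock: 7.5
position: [475.2, -76.5, 196.8]
ee_rot: [-0.382, 0.888, 0.104, 0.236]
contact_force: [0.4, -0.4, -1.4]
gripper_width: 53.8
```

```bash
cat >> plan.py <<'E'
def jrows(legs,grip):
    """legs: list of (joint target, n rows); prints rows following a joint-space path"""
    p,M,q=now();out=[]
    for Q,n in legs:
        q0=q
        for k in range(1,n+1):
            q=q0+(Q-q0)*k/n;a,B=fk(q);rv=R.from_matrix(M.T@B).as_rotvec();d=M.T@(a-p)/1000
            out.append([round(float(v),4) for v in [*d,*rv]]+[grip]);p,M=a,B
            if k%4==0 or k==n:
                m=.5*M[:,2]-.866*M[:,0];gr=p-11*M[:,2];print(k,"tcp",p.round(0),"mouth",(gr+65*m).round(0),"end",(gr-57*m).round(0),"deg %.1f mm %.1f"%(np.degrees(np.linalg.norm(rv)),1000*np.linalg.norm(d)))
    for i in range(0,len(out),8):print(json.dumps([out[i:i+8]]))
E
python3 - <<'E'
from plan import *
rad=np.radians
p,M,q=now();s=read_state();print(p.round(1),q.round(2),s["gripper_width"],s["contact_force"].round(1))
N=frame(rad(50),rad(30),1)
Q,e=ik(tcp([497.5,163.5,215],N),N,np.array([0,.15,-.45,-1.44,-.73,-2.79]));print(Q.round(2),e)
A=tcp([420,60,300],N);QA,e=ik(A,N,Q);print(QA.round(2),e)
jrows([(QA,24),(Q,8)],255)
E
```

```text
[475.2 -76.5 196.8] [-0.12  0.11 -0.37 -0.57 -0.85 -0.3 ] 53.771591573829745 [ 0.4 -0.4 -1.4]
[ 0.01  0.14 -0.45 -1.42 -0.73 -2.82] 1.5438790307811425e-11
[-0.22 -0.1  -0.46 -1.16 -1.   -3.04] 1.5424100417879239e-13
4 tcp [463. -53. 207.] mouth [519. -34. 216.] end [405. -78. 216.] deg 7.6 mm 7.2
8 tcp [452. -28. 220.] mouth [512. -35. 219.] end [391. -33. 236.] deg 7.5 mm 7.4
12 tcp [443.  -4. 235.] mouth [495. -30. 217.] end [389.   8. 265.] deg 7.5 mm 7.6
16 tcp [436.  20. 252.] mouth [471. -12. 215.] end [396.  37. 298.] deg 7.4 mm 7.8
20 tcp [431.  44. 272.] mouth [444.  19. 219.] end [408.  54. 330.] deg 7.4 mm 8.0
24 tcp [426.  67. 294.] mouth [420.  60. 235.] end [420.  60. 357.] deg 7.3 mm 8.2
4 tcp [472. 117. 257.] mouth [467. 111. 198.] end [465. 109. 320.] deg 0.1 mm 19.4
8 tcp [504. 171. 210.] mouth [498. 164. 150.] end [497. 163. 272.] deg 0.5 mm 19.9
[[[-0.0031, 0.0067, -0.0011, -0.0066, -0.0189, 0.1317, 255], [-0.0021, 0.0067, -0.001, -0.0088, -0.0182, 0.1315, 255], [-0.0015, 0.007, -0.001, -0.0109, -0.0172, 0.1312, 255], [-0.0007, 0.0071, -0.0009, -0.0129, -0.016, 0.
[... 908 characters left out ...]
1, 0.1266, 255], [0.008, -0.001, -0.0001, -0.0111, 0.0206, 0.1263, 255], [0.0079, -0.0018, -0.0, -0.0087, 0.0219, 0.126, 255], [0.0077, -0.0027, 0.0, -0.0061, 0.0229, 0.1257, 255], [0.0074, -0.0035, 0.0001, -0.0034, 0.0236, 0.1255, 255]]]
[[[0.0015, 0.0019, 0.0192, 0.0022, 0.0084, -0.0018, 255], [0.0007, 0.0011, 0.0193, 0.0014, 0.0061, -0.001, 255], [-0.0002, 0.0004, 0.0194, 0.0007, 0.0037, -0.0004, 255], [-0.001, -0.0004, 0.0194, 0.0001, 0.0013, 0.0002, 255], [-0.0018, -0.0012, 0.0194, -0.0005, -0.0011, 0.0005, 255], [-0.0026, -0.002, 0.0193, -0.0009, -0.0036, 0.0008, 255], [-0.0034, -0.0028, 0.0192, -0.0013, -0.0061, 0.0009, 255], [-0.0042, -0.0037, 0.0191, -0.0017, -0.0086, 0.0008, 255]]]
```

Run:
```python
from plan import *
rad=np.radians
N=frame(rad(55),rad(30),1)
A=tcp([440,80,255],N);QA,e=ik(A,N,np.array([0,.14,-.45,-1.42,-.73,-2.82]));print(QA.round(2),e)
jrows([(QA,24)],255)
```

```text
[-0.21  0.03 -0.46 -1.23 -1.01 -2.86] 3.1576039349490735e-14
4 tcp [464. -48. 197.] mouth [520. -28. 205.] end [407. -75. 206.] deg 7.4 mm 7.5
8 tcp [455. -20. 200.] mouth [515. -24. 199.] end [394. -27. 217.] deg 7.4 mm 7.5
12 tcp [449.   9. 207.] mouth [502. -14. 189.] end [394.  17. 238.] deg 7.3 mm 7.5
16 tcp [445.  37. 218.] mouth [482.   7. 180.] end [404.  50. 264.] deg 7.3 mm 7.5
20 tcp [444.  63. 232.] mouth [460.  39. 179.] end [421.  71. 290.] deg 7.2 mm 7.6
24 tcp [445.  88. 250.] mouth [440.  80. 190.] end [440.  80. 312.] deg 7.2 mm 7.6
[[[-0.0025, 0.0073, 0.0018, -0.0117, -0.0171, 0.1279, 255], [-0.0016, 0.0072, 0.0018, -0.0135, -0.016, 0.1277, 255], [-0.0009, 0.0073, 0.0018, -0.0152, -0.0146, 0.1276, 255], [-0.0002, 0.0073, 0.0018, -0.0167, -0.0131, 0.1274, 255], [0.0005, 0.0073, 0.0018, -0.0181, -0.0114, 0.1272, 255], [0.0012, 0.0072, 0.0018, -0.0193, -0.0096, 0.127, 255], [0.0019, 0.007, 0.0018, -0.0203, -0.0076, 0.1268, 255], [0.0025, 0.0068, 0.0018, -0.0211, -0.0056, 0.1266, 255]]]
[[[0.0031, 0.0065, 0.0019, -0.0217, -0.0034, 0.1265, 255], [0.0037, 0.0062, 0.0019, -0.0221, -0.0012, 0.1263, 255], [0.0043, 0.0058, 0.0019, -0.0223, 0.0011, 0.1261, 255], [0.0048, 0.0054, 0.0019, -0.0222, 0.0034, 0.1259, 255], [0.0053, 0.0049, 0.0019, -0.0219, 0.0057, 0.1257, 255], [0.0058, 0.0044, 0.0019, -0.0213, 0.008, 0.1255, 255], [0.0062, 0.0038, 0.0019, -0.0205, 0.0102, 0.1253, 255], [0.0065, 0.0032, 0.0019, -0.0195, 0.0123, 0.1251, 255]]]
[[[0.0068, 0.0026, 0.0019, -0.0182, 0.0144, 0.1248, 255], [0.007, 0.002, 0.0019, -0.0168, 0.0163, 0.1246, 255], [0.0072, 0.0013, 0.0019, -0.0151, 0.0181, 0.1244, 255], [0.0073, 0.0006, 0.0019, -0.0132, 0.0197, 0.1242, 255], [0.0073, -0.0001, 0.002, -0.0112, 0.0211, 0.124, 255], [0.0073, -0.0008, 0.002, -0.009, 0.0222, 0.1238, 255], [0.0072, -0.0015, 0.002, -0.0067, 0.0232, 0.1235, 255], [0.007, -0.0022, 0.002, -0.0042, 0.0239, 0.1233, 255]]]
```

drive_tool(moves=[[[-0.0025,0.0073,0.0018,-0.011,-0.016,0.122,255],[-0.0016,0.0072,0.0018,-0.013,-0.015,0.122,255],[-0.0009,0.0073,0.0018,-0.0145,-0.014,0.122,255],[-0.0002,0.0073,0.0018,-0.016,-0.0125,0.122,255],[0.0005,0.0073,0.0018,-0.0175,-0.011,0.122,255],[0.0012,0.0072,0.0018,-0.0185,-0.009,0.122,255],[0.0019,0.007,0.0018,-0.0195,-0.007,0.122,255],[0.0025,0.0068,0.0018,-0.02,-0.005,0.122,255]]])

```text
clock: 8.17
position: [454.2, -19.7, 199.3]
ee_rot: [0.07, 0.941, 0.28, 0.175]
contact_force: [0.3, 0.1, -2.6]
gripper_width: 53.8
```

drive_tool(moves=[[[0.0031,0.0065,0.0019,-0.021,-0.0034,0.122,255],[0.0037,0.0062,0.0019,-0.021,-0.0012,0.122,255],[0.0043,0.0058,0.0019,-0.0215,0.0011,0.122,255],[0.0048,0.0054,0.0019,-0.0215,0.0034,0.122,255],[0.0053,0.0049,0.0019,-0.021,0.0055,0.122,255],[0.0058,0.0044,0.0019,-0.0205,0.0078,0.122,255],[0.0062,0.0038,0.0019,-0.0195,0.01,0.122,255],[0.0065,0.0032,0.0019,-0.0185,0.012,0.122,255]]])

```text
clock: 8.83
position: [441.8, 36.4, 214.8]
ee_rot: [0.481, 0.775, 0.409, 0.012]
contact_force: [0.1, 0.2, -1.6]
gripper_width: 53.8
```

Run:
```python
from plan import *
rad=np.radians
print(read_state()["gripper_width"])
N=frame(rad(55),rad(30),1)
A=tcp([445,85,255],N)
rows([(A,N,9),(tcp([497.5,163.5,205],N),N,7)],255)
```

```text
53.79788117123651
at [441.8  36.4 214.8] q [-0.17  0.06 -0.43 -0.99 -0.95 -1.96]
leg: mm/row 7.4 deg/row 6.86
  q [-0.19  0.06 -0.43 -1.09 -1.   -2.36] err 0.000
  q [-0.19  0.04 -0.44 -1.21 -1.   -2.76] err 0.000
  q [-0.19  0.04 -0.45 -1.23 -0.99 -2.87] err 0.000
leg: mm/row 15.3 deg/row 0.00
  q [-0.08  0.12 -0.44 -1.32 -0.88 -2.81] err 0.000
  q [-0.02  0.19 -0.43 -1.39 -0.82 -2.76] err 0.000
[[[0.0057, 0.0045, 0.0017, -0.014, 0.0195, 0.1173, 255], [0.0061, 0.0037, 0.0019, -0.014, 0.0195, 0.1173, 255], [0.0065, 0.003, 0.0021, -0.014, 0.0195, 0.1173, 255], [0.0067, 0.0022, 0.0022, -0.014, 0.0195, 0.1173, 255], [0.0069, 0.0013, 0.0024, -0.014, 0.0195, 0.1173, 255], [0.0069, 0.0005, 0.0025, -0.014, 0.0195, 0.1173, 255], [0.0069, -0.0004, 0.0027, -0.014, 0.0195, 0.1173, 255], [0.0068, -0.0012, 0.0028, -0.014, 0.0195, 0.1173, 255]]]
[[[0.0065, -0.002, 0.0029, -0.014, 0.0195, 0.1173, 255], [0.0006, -0.0003, 0.0153, -0, -0, 0, 255], [0.0006, -0.0003, 0.0153, -0, -0, 0, 255], [0.0006, -0.0003, 0.0153, -0, -0, 0, 255], [0.0006, -0.0003, 0.0153, -0, -0, 0, 255], [0.0006, -0.0003, 0.0153, -0, -0, 0, 255], [0.0006, -0.0003, 0.0153, -0, -0, 0, 255], [0.0006, -0.0003, 0.0153, -0, -0, 0, 255]]]
```

drive_tool(moves=[[[0.0057,0.0045,0.0017,-0.014,0.0195,0.1173,255],[0.0061,0.0037,0.0019,-0.014,0.0195,0.1173,255],[0.0065,0.003,0.0021,-0.014,0.0195,0.1173,255],[0.0067,0.0022,0.0022,-0.014,0.0195,0.1173,255],[0.0069,0.0013,0.0024,-0.014,0.0195,0.1173,255],[0.0069,0.0005,0.0025,-0.014,0.0195,0.1173,255],[0.0069,-0.0004,0.0027,-0.014,0.0195,0.1173,255],[0.0068,-0.0012,0.0028,-0.014,0.0195,0.1173,255]]])

```text
clock: 9.5
position: [449.4, 86.5, 245.5]
ee_rot: [0.746, 0.45, 0.446, -0.206]
contact_force: [-0.5, 1.0, -1.8]
gripper_width: 54.1
```

drive_tool(moves=[[[0.0065,-0.002,0.0029,-0.014,0.0195,0.1173,255],[0.0006,-0.0003,0.0153,0,0,0,255],[0.0006,-0.0003,0.0153,0,0,0,255],[0.0006,-0.0003,0.0153,0,0,0,255],[0.0006,-0.0003,0.0153,0,0,0,255],[0.0006,-0.0003,0.0153,0,0,0,255],[0.0006,-0.0003,0.0153,0,0,0,255],[0.0006,-0.0003,0.0153,0,0,0,255]]])

```text
clock: 10.17
position: [504.2, 172.0, 199.1]
ee_rot: [0.767, 0.403, 0.444, -0.229]
contact_force: [0.1, -0.5, -1.7]
gripper_width: 53.8
```

Run:
```python
from plan import *
from h import *
rad=np.radians
N=frame(rad(55),rad(30),1)
p,M,q=now();print(p.round(1),q.round(2),(p-11*M[:,2]).round(1),R.from_matrix(M.T@N).as_rotvec().round(3),(.5*M[:,2]-.866*M[:,0]).round(3))
s=get_image("side");i=get_image("top")
S=cv2.resize(s[180:340,200:340],None,fx=3.5,fy=3.5,interpolation=cv2.INTER_CUBIC)
cv2.imwrite("pics/s6.png",S);cv2.imwrite("pics/s6f.png",s);cv2.imwrite("pics/t6f.png",i)
for P in ([497.5,163.5,98],p-11*M[:,2]+[0,0,-65],p-11*M[:,2]+[0,0,45]): u=proj("side",P);print(u,((u[0]-200)*3.5).round(),((u[1]-180)*3.5).round())
```

```text
[504.2 172.  199.1] [-0.01  0.19 -0.42 -1.39 -0.81 -2.76] [498.7 164.2 204.6] [-0.     0.     0.008] [ 0.005 -0.004 -1.   ]
(np.float64(258.2), np.float64(275.7)) 204.0 335.0
(np.float64(256.5), np.float64(263.8)) 198.0 293.0
(np.float64(253.2), np.float64(228.5)) 186.0 170.0
```

View pics/s6.png

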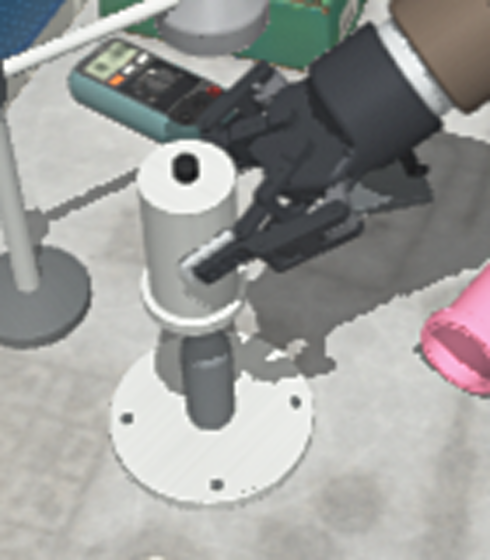

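Bowl hangs upright, mouth down (stub at crop (186,168), collar centre x≈194), above the post (x≈209 at base, 204 at tip), consistent within ~4 mm. Shift ~3 mm toward the robot and lower in stages, watching force.

Run:
```python
from plan import *
rad=np.radians
N=frame(rad(55),rad(30),1)
p,M,q=now()
t=tcp([495.8,164.8,204.6],N)
rows([(t-[0,0,20],N,4),(t-[0,0,60],N,4),(t-[0,0,110],N,8)],255)
```

```text
at [504.2 172.5 198.2] q [-0.01  0.19 -0.42 -1.39 -0.82 -2.76]
leg: mm/row 4.8 deg/row 0.10
  q [-0.03  0.23 -0.45 -1.44 -0.82 -2.68] err 0.000
leg: mm/row 10.0 deg/row 0.00
  q [-0.07  0.32 -0.48 -1.53 -0.84 -2.51] err 0.000
leg: mm/row 6.3 deg/row 0.00
  q [-0.1   0.38 -0.49 -1.58 -0.85 -2.4 ] err 0.000
  q [-0.12  0.45 -0.51 -1.63 -0.87 -2.3 ] err 0.000
[[[-0.0043, -0.0006, 0.002, -0.0005, 0.0003, 0.0017, 255], [-0.0043, -0.0006, 0.002, -0.0005, 0.0003, 0.0017, 255], [-0.0043, -0.0006, 0.002, -0.0005, 0.0003, 0.0017, 255], [-0.0044, -0.0006, 0.002, -0.0005, 0.0003, 0.0017, 255], [-0.0087, 0, 0.005, 0, 0, -0, 255], [-0.0087, 0, 0.005, 0, 0, -0, 255], [-0.0087, 0, 0.005, 0, 0, -0, 255], [-0.0087, 0, 0.005, 0, 0, -0, 255]]]
[[[-0.0054, 0, 0.0031, 0, 0, -0, 255], [-0.0054, 0, 0.0031, 0, 0, -0, 255], [-0.0054, 0, 0.0031, 0, 0, -0, 255], [-0.0054, 0, 0.0031, 0, 0, -0, 255], [-0.0054, 0, 0.0031, 0, 0, -0, 255], [-0.0054, 0, 0.0031, 0, 0, -0, 255], [-0.0054, 0, 0.0031, 0, 0, -0, 255], [-0.0054, 0, 0.0031, 0, 0, -0, 255]]]
```

drive_tool(moves=[[[-0.0043,-0.0006,0.002,-0.0005,0.0003,0.0017,255],[-0.0043,-0.0006,0.002,-0.0005,0.0003,0.0017,255],[-0.0043,-0.0006,0.002,-0.0005,0.0003,0.0017,255],[-0.0044,-0.0006,0.002,-0.0005,0.0003,0.0017,255],[-0.0087,0,0.005,0,0,0,255],[-0.0087,0,0.005,0,0,0,255],[-0.0087,0,0.005,0,0,0,255],[-0.0087,0,0.005,0,0,0,255]]])

```text
clock: 10.93
position: [501.3, 170.3, 140.2]
ee_rot: [0.768, 0.4, 0.445, -0.229]
contact_force: [0.5, -0.3, -1.8]
gripper_width: 54.0
```

Run:
```python
from plan import *
from h import *
p,M,q=now();print((p-11*M[:,2]).round(1),read_state()["contact_force"].round(1))
s=get_image("side")
cv2.imwrite("pics/s7.png",cv2.resize(s[200:340,200:340],None,fx=3.5,fy=3.5,interpolation=cv2.INTER_CUBIC))
```

```text
[495.8 162.5 145.7] [ 0.5 -0.3 -1.8]
```

View pics/s7.png

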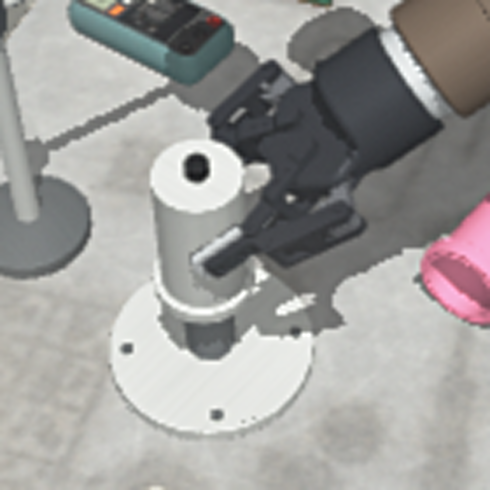

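The mouth is over the tip (grasp z 146, mouth ≈ 81 < 98): collar centre x≈207 against post 209, no side force. Lower further.

drive_tool(moves=[[[-0.0054,0,0.0031,0,0,0,255],[-0.0054,0,0.0031,0,0,0,255],[-0.0054,0,0.0031,0,0,0,255],[-0.0054,0,0.0031,0,0,0,255],[-0.0054,0,0.0031,0,0,0,255],[-0.0054,0,0.0031,0,0,0,255],[-0.0054,0,0.0031,0,0,0,255],[-0.0054,0,0.0031,0,0,0,255]]])

```text
clock: 11.65
position: [501.8, 170.2, 90.9]
ee_rot: [0.768, 0.4, 0.445, -0.229]
contact_force: [-0.3, 0.0, -1.7]
gripper_width: 53.9
```

drive_tool(moves=[[[-0.002,0,0.0012,0,0,0,255],[-0.002,0,0.0012,0,0,0,255],[-0.002,0,0.0012,0,0,0,255],[-0.002,0,0.0012,0,0,0,255],[-0.001,0,0.0006,0,0,0,255],[0,0,0,0,0,0,255]]])

```text
clock: 12.15
position: [501.5, 170.8, 80.3]
ee_rot: [0.768, 0.4, 0.445, -0.23]
contact_force: [0.6, 0.1, -1.9]
gripper_width: 53.7
```

Run:
```python
from plan import *
p,M,q=now();print((p-11*M[:,2]).round(1),read_state()["contact_force"].round(1),q.round(2))
```

```text
[496.  163.   85.8] [ 0.6  0.1 -1.9] [-0.13  0.47 -0.51 -1.65 -0.88 -2.26]
```

drive_tool(moves=[[[-0.001,0,0.0006,0,0,0,255],[-0.001,0,0.0006,0,0,0,255],[-0.001,0,0.0006,0,0,0,255],[-0.001,0,0.0006,0,0,0,255],[-0.001,0,0.0006,0,0,0,255],[0,0,0,0,0,0,255]]])

```text
clock: 12.65
position: [501.5, 170.9, 74.3]
ee_rot: [0.768, 0.4, 0.445, -0.23]
contact_force: [1.0, 0.1, -1.7]
gripper_width: 53.9
```

drive_tool(moves=[[[-0.001,0,0.0006,0,0,0,255],[-0.001,0,0.0006,0,0,0,255],[0,0,0,0,0,0,255]]])

```text
clock: 12.9
position: [502.1, 171.5, 73.8]
ee_rot: [0.767, 0.4, 0.446, -0.231]
contact_force: [-1.7, -3.4, 6.5]
gripper_width: 53.5
```

Contact with the plate (+8 N). Ease, open, and back off along the tool axis.

drive_tool(moves=[[[0.0005,0,-0.0003,0,0,0,200],[0,0,0,0,0,0,100],[0,0,0,0,0,0,0],[0,0,0,0,0,0,0],[0,0,0,0,0,0,0],[0,0,0,0,0,0,0],[0,0,0,0,0,0,0]]])

```text
clock: 13.48
position: [501.6, 170.9, 72.7]
ee_rot: [0.768, 0.4, 0.445, -0.23]
contact_force: [-0.7, -0.1, -0.4]
gripper_width: 85.4
```

drive_tool(moves=[[[0,0,-0.008,0,0,0,0],[0,0,-0.012,0,0,0,0],[0,0,-0.016,0,0,0,0],[0,0,-0.02,0,0,0,0],[0,0,-0.025,0,0,0,0],[0,0,-0.02,0,0,0,0],[0,0,0,0,0,0,0],[0,0,0,0,0,0,0]]])

```text
clock: 14.15
position: [451.1, 98.5, 124.3]
ee_rot: [0.768, 0.4, 0.446, -0.229]
contact_force: [0.0, -0.0, -0.2]
gripper_width: 85.5
```

Run:
```python
from plan import *
from h import *
s=read_state();print(s["position"].round(1),s["contact_force"].round(1),s["gripper_width"])
s=get_image("side");i=get_image("top")
S=cv2.resize(s[170:370,190:400],None,fx=2,fy=2,interpolation=cv2.INTER_CUBIC);I=cv2.resize(i[120:320,140:330],None,fx=2,fy=2,interpolation=cv2.INTER_CUBIC)
cv2.imwrite("pics/s8.png",np.hstack([S,I]))
for n,P in (("top",[497,164,122]),("top",[497,164,134]),("side",[497,164,134]),("side",[497,164,12])):
    u=proj(n,P);o=(190,170) if n=="side" else (140,120);print(n,P,u,(u[0]-o[0])*2+(420 if n=="top" else 0),(u[1]-o[1])*2)
```

```text
[451.1  98.5 124.3] [ 0.  -0.  -0.2] 85.53134862591973
top [497, 164, 122] (np.float64(208.8), np.float64(222.3)) 557.6 204.60000000000002
top [497, 164, 134] (np.float64(208.2), np.float64(221.8)) 556.4 203.60000000000002
side [497, 164, 134] (np.float64(257.3), np.float64(265.7)) 134.60000000000002 191.39999999999998
side [497, 164, 12] (np.float64(260.3), np.float64(298.2)) 140.60000000000002 256.4
```

View pics/s8.png

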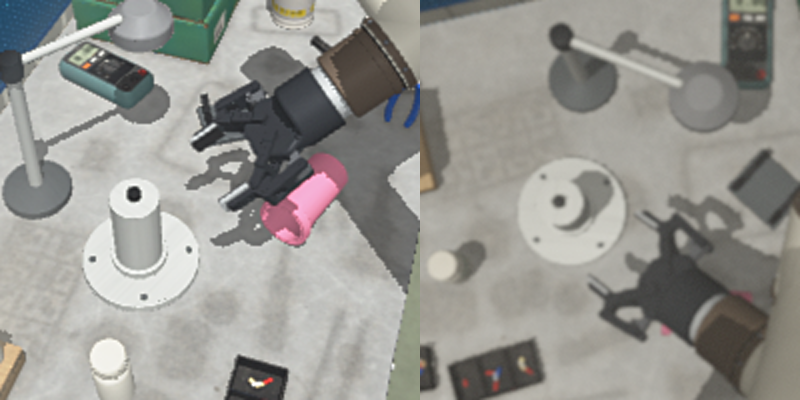

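The bowl stands upright on the plate: its stub is at (134,194), predicted (135,191). The collar sits on the plate, the lamp head is far right, and the gripper is clear.

```bash
python3 -c "
from bench import *
print(job_done())"
```

```text
the job is handed in; nothing more can be done
None
```

The bowl stands mouth down over the post with its rim on the plate, and the lamp is swung well clear. I handed the job in at about 14 s on the robot's clock.

**What I did**
- **Lamp:** I pushed the head to the robot's right by about 80° with the closed fingers, at about 4 N. The head is now about 0.2 m from the post, estimated from the pusher's position.
- **Bowl:** I gripped it with the tool pitched 60° down, lifted it, turned it mouth down, and lowered it over the post until it touched the plate (about 8 N). Then I opened the gripper and backed off.

**Last checks**
- **Bowl:** The final side view shows it upright. Its stub is within 2 px of where it should be for a bowl centred on the post, and the collar sits on the plate.
- **Robot:** The gripper is open and clear of everything, with contact force near zero.
- **Bystanders:** The arm never came near the tin or the bottle. Both are still in place by eye in the last picture; I did not re-measure them.

**Disagreements**
- The two cameras differed by about 4–6 mm on the post's position, so I used a value in between. The bowl fits the post with about 8 mm to spare all round.
- My brightness threshold failed to find the bowl, so I placed it by reading its outline in the two camera pictures instead.

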